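# Put the full bit tin under cover and clear the empties

### The job

Only one of these identical closed tins still has its carving bits in it. Take the loose cover off the round steel pot and put it down on a clear bit of bench, lift the tins to find the heavy one, lay that one flat on the bottom of the pot and set the cover back on so that it sits fully down, centred and level. Put all the empty tins into the low wooden crate, and leave the other things on the bench where they are.

Things in the scene. Friction and masses are not known exactly. Their poses are not given: they have to be found in the camera images.
- tin_a: closed rectangular steel slip-lid tin, 84 (x) x 50 (y) x 44 (z) mm, origin at its centre; all tins look alike. Of the tins present exactly one is full (0.46 to 0.64 kg, rigid, evenly filled), the others are empty (0.10 to 0.14 kg); which one, and how many there are (3 to 5), changes from start to start. None when absent
- tin_b: closed rectangular steel slip-lid tin, 84 (x) x 50 (y) x 44 (z) mm, origin at its centre; all tins look alike. Of the tins present exactly one is full (0.46 to 0.64 kg, rigid, evenly filled), the others are empty (0.10 to 0.14 kg); which one, and how many there are (3 to 5), changes from start to start. None when absent
- tin_c: closed rectangular steel slip-lid tin, 84 (x) x 50 (y) x 44 (z) mm, origin at its centre; all tins look alike. Of the tins present exactly one is full (0.46 to 0.64 kg, rigid, evenly filled), the others are empty (0.10 to 0.14 kg); which one, and how many there are (3 to 5), changes from start to start. None when absent
- tin_d: closed rectangular steel slip-lid tin, 84 (x) x 50 (y) x 44 (z) mm, origin at its centre; all tins look alike. Of the tins present exactly one is full (0.46 to 0.64 kg, rigid, evenly filled), the others are empty (0.10 to 0.14 kg); which one, and how many there are (3 to 5), changes from start to start. None when absent
- tin_e: closed rectangular steel slip-lid tin, 84 (x) x 50 (y) x 44 (z) mm, origin at its centre; all tins look alike. Of the tins present exactly one is full (0.46 to 0.64 kg, rigid, evenly filled), the others are empty (0.10 to 0.14 kg); which one, and how many there are (3 to 5), changes from start to start. None when absent
- tin_f: closed rectangular steel slip-lid tin, 84 (x) x 50 (y) x 44 (z) mm, origin at its centre; all tins look alike. Of the tins present exactly one is full (0.46 to 0.64 kg, rigid, evenly filled), the others are empty (0.10 to 0.14 kg); which one, and how many there are (3 to 5), changes from start to start. None when absent
- tin_g: closed rectangular steel slip-lid tin, 84 (x) x 50 (y) x 44 (z) mm, origin at its centre; all tins look alike. Of the tins present exactly one is full (0.46 to 0.64 kg, rigid, evenly filled), the others are empty (0.10 to 0.14 kg); which one, and how many there are (3 to 5), changes from start to start. None when absent
- pot: round dark steel pot, fixed to the bench, at the start under its loose cover; clear bench beyond it (farther from the robot, about 0.2 m) to lay the cover on: outer diameter 140 mm, inner diameter 132 mm, rim 70 mm above the bench, floor 5 mm thick; origin at the centre of its underside, z up
- cover: loose aluminium cover, at the start on the pot: disc 156 mm across (z 8 to 14 mm); under it a chamfered plug 124 mm across, 8 mm deep, that goes inside the pot's rim; on top a dark wooden bar grip 64 (x) x 20 (y) mm, z 14 to 48 mm. Origin: centre of the plug's underside, z up. 0.17 to 0.27 kg. Seated, its origin is 62 mm above the pot's origin
- crate: low open wooden crate fixed to the bench, outside 220 (x) x 230 (y) x 35 (z) mm, walls and floor 5 mm thick; room for four tins side by side, two by two; origin at the centre of its underside
- hammer: wood-handled hammer, 240 mm long, along its x, lying beyond the pot; bystander; origin under its middle
- offcut: small wooden offcut 55 x 40 x 25 mm between the tins and the pot; bystander; origin at the centre of its underside
- sander: cork sanding block 100 x 60 x 30 mm beyond the crate; bystander; origin at the centre of its underside
- glue: white glue bottle, 60 mm in diameter, 140 mm tall, upright at the far side; bystander; origin at the centre of its underside, z up

How it is judged:
By the outcome, as a careful person would: the job done as asked, in the order asked, and still so for the second after the job is handed in, with the robot touching nothing.
Of tin_a, tin_c only 1 to 1 are there at a start; the rules pass over those that are not, and their reading is None.
Of tin_b, tin_e only 1 to 1 are there at a start; the rules pass over those that are not, and their reading is None.
Of tin_d, tin_f, tin_g only 1 to 3 are there at a start; the rules pass over those that are not, and their reading is None.
At some moment in a run one of tin_a, tin_b, tin_c, tin_d, tin_e, tin_f, tin_g may be knocked a few centimetres aside while the robot is not near it.
Once in a run the grip may slacken for a moment while it holds something.
It also fails if it takes over 210 s, if anything falls off the work surface, if the arm or the gripper's body presses on something with over 40 N, if the wrist force passes 120 N, or if a joint passes its speed limit or range.

### The arm

A 6-joint arm with a two-finger parallel gripper is mounted at the origin on the work surface. World frame = base frame: x ahead of the robot, y to its left, z up, the work surface at z = 0. Lengths are in m, angles in rad, forces in N, time in s.
With the tool pointing down it reaches from about 0.35 to 0.775 m from the base axis. Payload 5.5 kg.
Tool frame: the origin (TCP) lies at the very end of the fingers, on their centre line; the grasp point (between the pads) lies 19 mm behind it; z points along the fingers, y is the line along which they close (so a half turn about z gives the same grasp; the last joint's range is limited). The gripper opens to 85 mm and grips with 20 to 120 N. Pads are 22 mm wide; open, the fingers measure 114 mm over their backs; the gripper's body (76 mm by 85 mm) begins 54 mm behind the grasp point. The pads swing forward as they close: fully open they stand 13 mm farther back than shut.
Start: joints at [1.13, 0.313, 0.046, 1.304, 0, 1.431], TCP at [0.17, 0.549, 0.231] pointing down, gripper open.
Joint ranges: [-2.76, 2.76], [-0.86, 1.69], [-1.03, 1.26], [-2.2, 2.34], [-1.47, 1.5], [-3.14, 3.14]. Speed limits (rad/s): [2.57, 2.57, 3.14, 3.14, 3.14, 3.14].

### API

Orientations are given as a unit quaternion [w, x, y, z].
In Python, from workcell import env gives the robot as it stands. The module is installed in compiled form; this text tells all that it offers.
- The arm moves only by the tool jog_arm, never from a script. Its arguments are lists of equal length, an entry for each row: "gripper": the opening, from 0 (shut) to 1 (fully open); "offset": the shift along the world's x, y, z in cm, a list of three; "twist": the turn about the world's z in degrees. In form: {"gripper": [gripper, ...], "offset": [[dx, dy, dz], ...], "twist": [twist, ...]}. A call has exactly 8 rows; each row is the pose to reach, as a shift and turn from the pose commanded when the call began; what a row does not reach only later rows make up. A row lasts 1/8 s, in which the tool goes at most 62.5 mm and 10.7 degrees, less where a joint would pass 70% of its speed; a pose out of reach is approached as far as the arm can. A call with a gripper value outside its range is refused whole. The fingers move at their own pace and stop on an object; "squeeze" is the grip in N (left out, the last holds). Time passes only in rows, so rows that repeat a pose let the fingers close, or fill a call up. It gives the time, the measured TCP pose, the force, the opening and the grip force at its end, in the units of the state.
- env.get_state(): the state, without advancing time (a new reading comes with each control period).
- env.read_camera(name): name is "side" or "top"; returns a dict with "image" (420x560x3 uint8, red, green, blue), "z_map" (420x560 float32, m along the optical axis (not along the pixel's ray), 0 where there is no reading), "fovy" (degrees; the focal length in pixels is half the picture's height over the tangent of half this angle, whatever the lens; pixels are square), "cx", "cy" (the principal point, pixels), "cam_to_world" (4x4, takes a point from camera to world coordinates). Camera axes: x right, y up, looking along -z (the intrinsics and any distortion apply to the point x, -y, -z); pixel columns grow to the right and rows downward; lengths in m; the calibration is good to about 2 mm. A picture is of the moment at which its call begins.
- env.hand_in(): hands the job in; it is judged then, once.
The state is a dict: "clock": time; "joint_pos": joint angles; "qvel": joint speeds; "tau": joint torques, N m; "tcp_pos": TCP position; "orientation": TCP orientation; "wrist_force": force on the tool from outside, world axes, zero at the start; "ft_torque": the same for the moment, N m; "finger_gap": finger opening in m; "grip_force": force on a finger pad.
Only numpy, scipy, OpenCV 4.12 (cv2) and the standard library are available. Lean on these libraries where they do the work, as an engineer would, in place of code of your own. Each camera call takes 0.05 s, during which the arm holds its last target. There are 200 camera calls.

## Working session

There is one attempt and no reset: what is moved stays moved. The work goes in short steps, Python scripts to look and compute and a tool call to move; the robot and the scene stay as the last step left them, time stands still between calls to the robot, and variables do not carry over. Pictures are saved under pics/ and viewed, at most 14 in all, crops included, and the job is handed in when it is done.

Besides the shell and the picture viewer there is one more tool, called after "Request:" by a JSON object that holds its "fn" and its "kwargs", one argument or row to a line. jog_arm: Moves the arm, as the interface text tells. Its arguments: {"type":"object","properties":{"gripper":{"type":"array"},"offset":{"type":"array"},"twist":{"type":"array"},"squeeze":{"type":"number"}},"required":["gripper","offset","twist"]}

```bash
mkdir -p pics; cat > h.py <<'E'
import numpy as np, cv2
from workcell import env
def cloud(c):
    z=c['z_map'];H,W=z.shape;f=H/2/np.tan(np.radians(c['fovy'])/2)
    u,v=np.meshgrid(np.arange(W),np.arange(H))
    x=(u-c['cx'])/f*z;y=(v-c['cy'])/f*z
    P=np.stack([x,-y,-z,np.ones_like(z)],-1)@np.array(c['cam_to_world']).T
    P=P[...,:3];P[z<=0]=np.nan
    return P
def look(n,fn=None):
    c=env.read_camera(n)
    if fn: cv2.imwrite('pics/'+fn,c['image'][...,::-1])
    return c,cloud(c)
E
python3 - <<'E'
from h import *
for n in('top','side'):
    c,P=look(n,n+'0.png');print(n,c['fovy'],c['cx'],c['cy'],[k for k in c],np.round(c['cam_to_world'],3).tolist())
print(env.get_state())
E
```

```text
top 56.9218409307163 281.5473518771518 206.77420898656234 ['image', 'z_map', 'fovy', 'cx', 'cy', 'cam_to_world'] [[0.006, 0.983, -0.184, 0.403], [-1.0, 0.006, 0.003, 0.066], [0.004, 0.184, 0.983, 1.098], [0.0, 0.0, 0.0, 1.0]]
side 49.5694952758352 275.1919471318037 202.92867948602543 ['image', 'z_map', 'fovy', 'cx', 'cy', 'cam_to_world'] [[0.973, 0.158, -0.168, 0.406], [-0.231, 0.699, -0.677, -0.6], [0.01, 0.697, 0.717, 0.768], [0.0, 0.0, 0.0, 1.0]]
{'clock': 0.1, 'joint_pos': array([ 1.13037841e+00,  3.13923987e-01,  4.50964291e-02,  1.30356765e+00,
       -1.50011126e-05,  1.43118018e+00]), 'qvel': array([-0.00116818, -0.00118273,  0.00229198, -0.00134442, -0.00011634,
       -0.00113806]), 'tau': array([ 3.80303187e-03, -4.81726134e+01,  2.99241954e+01,  1.27677227e-02,
       -1.55328541e-05, -2.52599580e-05]), 'tcp_pos': array([0.17019761, 0.54877349, 0.23050034]), 'orientation': array([-2.21426814e-04,  1.49834447e-01,  9.88710776e-01, -7.68197644e-04]), 'wrist_force': array([-0.00416255, -0.19506669,  0.74794343]), 'ft_torque': array([-0.00671186, -0.03357343, -0.02791204]), 'grip_force': 0.0, 'finger_gap': 0.08531195953249111}
```

View pics/top0.png

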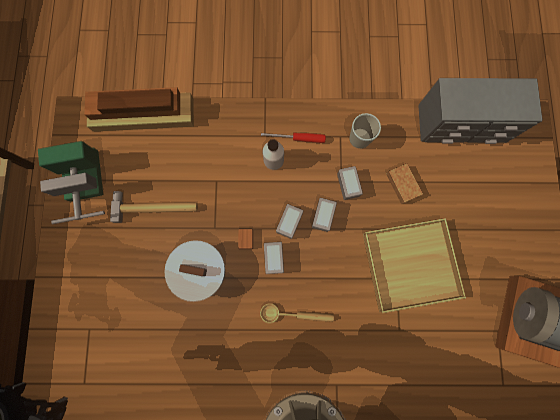

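View pics/side0.png

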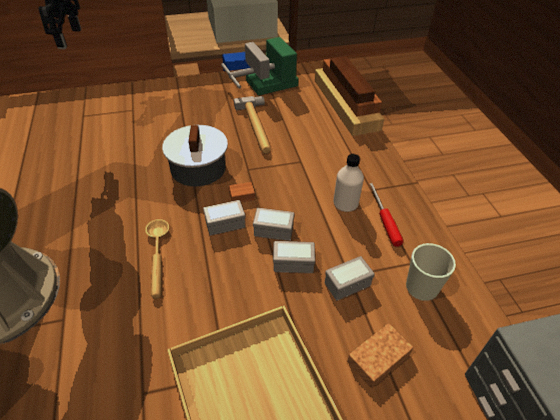

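The top view shows four tins at about (350,182), (324,214), (290,220) and (274,258). The covered pot is at (195,270), the crate at (415,265) and the offcut at (246,238); the side view agrees. Next I measure poses.

```bash
cat >> h.py <<'E'
def tins(P,zlo=.036,zhi=.052):
    m=((P[...,2]>zlo)&(P[...,2]<zhi)).astype(np.uint8)
    n,l,s,_=cv2.connectedComponentsWithStats(m)
    out=[]
    for i in range(1,n):
        if s[i,4]<120: continue
        q=P[l==i]
        r=cv2.minAreaRect((q[:,:2]*1000).astype(np.float32))
        (cx,cy),(w,h),a=r
        if w<h: w,h,a=h,w,a+90
        out.append((round(cx),round(cy),round(w),round(h),round(a%180),round(np.median(q[:,2])*1000),s[i,4]))
    return out
def pm(n):
    c,P=look(n);return c['image'],P
E
python3 - <<'E'
from h import *
for n in('top','side'):
    I,P=pm(n)
    print(n);[print(t) for t in tins(P)]
    # pot cover disc z~76, grip top ~110
    for lo,hi in((.070,.082),(.100,.116),(.028,.040),(.02,.03)):
        print(lo,tins(P,lo,hi))
    b=P[...,2];print('bench',np.nanmedian(b[200:300,220:330]))
E
```

```text
top
(884, 480, 301, 92, 95, 40, np.int32(1130))
(821, -455, 281, 108, 66, 46, np.int32(291))
(675, -130, 85, 51, 12, 44, np.int32(527))
(584, -55, 85, 50, 165, 44, np.int32(547))
(564, 41, 84, 50, 158, 45, np.int32(549))
(462, 84, 84, 50, 4, 45, np.int32(574))
(303, -610, 200, 147, 163, 50, np.int32(1325))
0.07 [(898, 492, 262, 75, 94, 75, np.int32(625)), (427, 288, 155, 154, 4, 76, np.int32(2635))]
0.1 [(851, -359, 139, 57, 30, 108, np.int32(153)), (889, 471, 201, 53, 93, 105, np.int32(1286)), (710, 633, 125, 43, 123, 109, np.int32(167)), (637, 624, 120, 28, 115, 108, np.int32(127)), (426, 289, 64, 20, 79, 110, np.int32(207))]
0.028 [(886, 480, 301, 91, 95, 38, np.int32(690)), (710, 605, 66, 55, 65, 31, np.int32(127)), (677, -288, 100, 62, 24, 30, np.int32(612)), (447, -300, 232, 221, 100, 35, np.int32(746)), (322, -543, 197, 7, 163, 34, np.int32(195))]
0.02 [(816, -16, 95, 24, 82, 24, np.int32(203)), (677, -289, 100, 61, 24, 29, np.int32(396)), (601, 424, 240, 87, 88, 25, np.int32(806)), (514, 164, 54, 39, 2, 25, np.int32(292)), (322, -542, 195, 6, 163, 26, np.int32(173))]
bench 0.
[... 1961 characters left out ...]
32(334))]
0.02 [(243, 1202, 313, 27, 2, 25, np.int32(226)), (-115, 1202, 146, 21, 1, 25, np.int32(122)), (849, 468, 318, 84, 109, 25, np.int32(219)), (684, 602, 165, 77, 159, 25, np.int32(151)), (588, 428, 241, 88, 81, 26, np.int32(555)), (424, 249, 137, 59, 178, 25, np.int32(170)), (515, 164, 56, 43, 2, 27, np.int32(315)), (815, -16, 98, 24, 87, 25, np.int32(332)), (462, 62, 79, 7, 1, 25, np.int32(122)), (305, -37, 82, 14, 86, 21, np.int32(157)), (577, -78, 80, 6, 166, 25, np.int32(120)), (669, -149, 92, 40, 164, 25, np.int32(136)), (57, -58, 83, 24, 45, 25, np.int32(226)), (488, -233, 296, 148, 145, 25, np.int32(492)), (673, -314, 113, 49, 174, 26, np.int32(192))]
bench 0.00262049020590005
```

Request:
{"fn": "jog_arm", "kwargs": {
  "gripper": [0.6, 0.6, 0.6, 0.6, 0.6, 0.6, 0.6, 0.6],
  "offset": [
    [3.2, -3.3, -1],
    [6.4, -6.5, -2],
    [9.6, -9.8, -3],
    [12.8, -13.1, -4],
    [16, -16.3, -5],
    [19.2, -19.6, -6],
    [22.4, -22.8, -7],
    [25.6, -26.1, -8]
  ],
  "twist": [10, 20, 30, 40, 50, 60, 70, 80],
  "squeeze": 60
}}

```text
clock: 1.2
tcp_pos: [0.4273, 0.2871, 0.151]
orientation: [0.0, -0.523, 0.852, 0.0]
wrist_force: [-0.1, 0.5, 0.6]
finger_gap: 0.051
grip_force: 0.0
```

Request:
{"fn": "jog_arm", "kwargs": {
  "gripper": [0.6, 0.6, 0.6, 0.6, 0.6, 0.6, 0.6, 0.6],
  "offset": [
    [0, 0, 0],
    [0, 0, 0],
    [0, 0, 0],
    [0, 0, 0],
    [0, 0, 0],
    [0, 0, 0],
    [0, 0, 0],
    [0, 0, 0]
  ],
  "twist": [10, 17, 17, 17, 17, 17, 17, 17]
}}

```text
clock: 2.2
tcp_pos: [0.4264, 0.2883, 0.1513]
orientation: [-0.0, -0.641, 0.767, 0.0]
wrist_force: [0.9, -0.7, -0.2]
finger_gap: 0.0511
grip_force: 0.0
```

Request:
{"fn": "jog_arm", "kwargs": {
  "gripper": [0.6, 0.6, 0.6, 0, 0, 0, 0, 0],
  "offset": [
    [0, 0, -3],
    [0, 0, -6.6],
    [0, 0, -6.8],
    [0, 0, -6.8],
    [0, 0, -6.8],
    [0, 0, -6.8],
    [0, 0, -6.8],
    [0, 0, -6.8]
  ],
  "twist": [0, 0, 0, 0, 0, 0, 0, 0],
  "squeeze": 80
}}

```text
clock: 3.2
tcp_pos: [0.4277, 0.2888, 0.0851]
orientation: [0.002, -0.641, 0.767, -0.0]
wrist_force: [-0.1, 0.5, 6.2]
finger_gap: 0.0183
grip_force: 79.7
```

Request:
{"fn": "jog_arm", "kwargs": {
  "gripper": [0, 0, 0, 0, 0, 0, 0, 0],
  "offset": [
    [0, 0, 0],
    [0, 0, 0],
    [0, 0, 0],
    [0, 0, 0.5],
    [0, 0, 1],
    [0, 0, 2],
    [0, 0, 3],
    [0, 0, 3]
  ],
  "twist": [0, 0, 0, 0, 0, 0, 0, 0]
}}

```text
clock: 4.2
tcp_pos: [0.4272, 0.2886, 0.1145]
orientation: [0.001, -0.641, 0.767, -0.0]
wrist_force: [0.3, 0.8, -2.2]
finger_gap: 0.0184
grip_force: 78.6
```

Request:
{"fn": "jog_arm", "kwargs": {
  "gripper": [0, 0, 0, 0, 0, 0, 0, 0],
  "offset": [
    [-0.3, 1.5, 0],
    [-0.8, 4, 0],
    [-1.4, 7.5, 0],
    [-2, 11, 0],
    [-2.6, 14.5, 0],
    [-3.2, 17.5, 0],
    [-3.6, 19.5, 0],
    [-3.7, 20, 0]
  ],
  "twist": [0, 0, 0, 0, 0, 0, 0, 0]
}}

```text
clock: 5.2
tcp_pos: [0.3886, 0.4894, 0.1127]
orientation: [-0.0, -0.642, 0.767, 0.0]
wrist_force: [0.6, 0.2, -2.4]
finger_gap: 0.0187
grip_force: 78.6
```

Request:
{"fn": "jog_arm", "kwargs": {
  "gripper": [0, 0, 0, 0, 0, 0, 0, 0],
  "offset": [
    [0, 0, -1],
    [0, 0, -2.5],
    [0, 0, -4],
    [0, 0, -5.5],
    [0, 0, -7],
    [0, 0, -8.2],
    [0, 0, -8.8],
    [0, 0, -8.8]
  ],
  "twist": [0, 0, 0, 0, 0, 0, 0, 0]
}}

```text
clock: 6.2
tcp_pos: [0.3892, 0.4881, 0.0249]
orientation: [-0.0, -0.641, 0.767, 0.0]
wrist_force: [0.3, 0.3, -2.0]
finger_gap: 0.0183
grip_force: 78.6
```

```bash
python3 - <<'E'
from h import *
c,P=look('side','side1.png');print(env.get_state()['tcp_pos'],env.get_state()['wrist_force'])
print(tins(P)); 
E
```

```text
[0.38944458 0.48836723 0.02542863] [-0.07479258  0.2742631  -2.06594217]
[(48, 1200, 455, 28, 180, 44, np.int32(566)), (887, 481, 306, 92, 94, 42, np.int32(876)), (424, 332, 129, 59, 2, 44, np.int32(261)), (418, 250, 138, 64, 171, 44, np.int32(284)), (740, 73, 59, 26, 151, 44, np.int32(136)), (462, 84, 84, 53, 5, 46, np.int32(741)), (563, 41, 84, 54, 158, 46, np.int32(764)), (582, -56, 84, 52, 164, 46, np.int32(906)), (74, 14, 55, 17, 74, 44, np.int32(145)), (674, -130, 84, 51, 13, 46, np.int32(1012)), (835, -151, 60, 22, 135, 45, np.int32(185)), (803, -187, 68, 28, 140, 44, np.int32(160)), (56, -55, 79, 23, 46, 44, np.int32(304)), (332, -266, 128, 29, 88, 37, np.int32(199)), (803, -395, 94, 14, 89, 45, np.int32(365))]
```

View pics/side1.png

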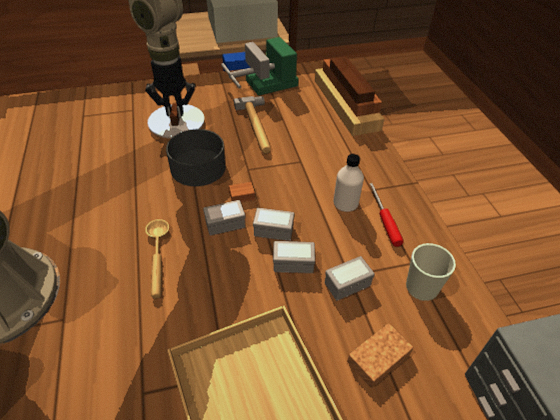

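The cover is off the pot, held just above the bench at (176,122); the pot is open at (197,157). The tins have not moved. I set the cover down and release.

Request:
{"fn": "jog_arm", "kwargs": {
  "gripper": [0, 0, 0, 0, 0.4, 0.5, 0.5, 0.5],
  "offset": [
    [0, 0, -0.1],
    [0, 0, -0.2],
    [0, 0, -0.25],
    [0, 0, -0.25],
    [0, 0, -0.25],
    [0, 0, -0.2],
    [0, 0, 0],
    [0, 0, 0]
  ],
  "twist": [0, 0, 0, 0, 0, 0, 0, 0]
}}

```text
clock: 7.25
tcp_pos: [0.3896, 0.4884, 0.0257]
orientation: [0.0, -0.641, 0.767, 0.0]
wrist_force: [-1.0, -0.3, 0.6]
finger_gap: 0.0427
grip_force: 0.0
```

Request:
{"fn": "jog_arm", "kwargs": {
  "gripper": [0.5, 0.5, 0.5, 0.5, 0.6, 0.8, 0.8, 0.8],
  "offset": [
    [0, 0, 3],
    [0, 0, 7],
    [0, 0, 11],
    [0, 0, 14],
    [1, -5, 16],
    [2, -10, 16],
    [3, -16, 16],
    [3.5, -20, 16]
  ],
  "twist": [0, 0, 0, 0, -10, -20, -30, -40]
}}

```text
clock: 8.25
tcp_pos: [0.4245, 0.2861, 0.1855]
orientation: [0.0, -0.337, 0.942, -0.0]
wrist_force: [0.8, -0.5, 0.2]
finger_gap: 0.0684
grip_force: 0.0
```

Request:
{"fn": "jog_arm", "kwargs": {
  "gripper": [0.8, 0.8, 0.8, 0.8, 0.8, 0.8, 0.8, 0.8],
  "offset": [
    [0.7, -4, 0],
    [1.5, -8, -2],
    [2.2, -12, -4],
    [3, -16, -6],
    [3.8, -20.3, -8],
    [3.8, -20.3, -8],
    [3.8, -20.3, -8],
    [3.8, -20.3, -8]
  ],
  "twist": [-9, -18, -27, -35, -35, -35, -35, -35]
}}

```text
clock: 9.25
tcp_pos: [0.4627, 0.0861, 0.106]
orientation: [0.001, -0.042, 0.999, 0.0]
wrist_force: [-0.6, 0.6, 0.3]
finger_gap: 0.0685
grip_force: 0.0
```

```bash
python3 - <<'E'
from h import *
s=env.get_state();print(s['tcp_pos'],s['orientation'],s['wrist_force'])
I,P=pm('top');print([t for t in tins(P) if t[2]<95])
print(tins(P,.008,.02))
E
```

```text
[0.46270119 0.08613455 0.10597147] [ 5.87181600e-04 -4.23100447e-02  9.99104344e-01  1.57908588e-04] [-0.55787295  0.5585706   0.33199497]
[(675, -130, 85, 51, 13, 44, np.int32(526)), (584, -55, 85, 50, 165, 44, np.int32(544)), (389, 488, 64, 20, 79, 48, np.int32(195))]
[(848, 464, 309, 86, 110, 14, np.int32(193)), (466, -406, 208, 9, 9, 14, np.int32(155)), (388, 489, 155, 155, 80, 14, np.int32(2385)), (322, -543, 197, 8, 163, 14, np.int32(182)), (305, -40, 76, 20, 86, 17, np.int32(150)), (70, -62, 79, 34, 49, 15, np.int32(293))]
```

Request:
{"fn": "jog_arm", "kwargs": {
  "gripper": [0.8, 0.8, 0.8, 0.8, 0, 0, 0, 0],
  "offset": [
    [0, -0.2, -4],
    [0, -0.2, -8],
    [0, -0.2, -9.9],
    [0, -0.2, -9.9],
    [0, -0.2, -9.9],
    [0, -0.2, -9.9],
    [0, -0.2, -9.9],
    [0, -0.2, -9.9]
  ],
  "twist": [0, 0, 0, 0, 0, 0, 0, 0]
}}

```text
clock: 10.3
tcp_pos: [0.4637, 0.0835, 0.0077]
orientation: [0.001, -0.042, 0.999, 0.0]
wrist_force: [-0.9, 1.8, 7.2]
finger_gap: 0.0493
grip_force: 83.1
```

Request:
{"fn": "jog_arm", "kwargs": {
  "gripper": [0, 0, 0, 0, 0, 0, 0, 0],
  "offset": [
    [0, 0, 0],
    [0, 0, 0],
    [0, 0, 0],
    [0, 0, 0.7],
    [0, 0, 1.8],
    [0, 0, 3],
    [0, 0, 3],
    [0, 0, 3]
  ],
  "twist": [0, 0, 0, 0, 0, 0, 0, 0]
}}

```text
clock: 11.3
tcp_pos: [0.4624, 0.0832, 0.0364]
orientation: [0.0, -0.042, 0.999, 0.0]
wrist_force: [-0.3, 0.0, -2.2]
finger_gap: 0.0486
grip_force: 82.5
```

```bash
python3 - <<'E'
from h import *
for i in range(5):
    env.read_camera('top');s=env.get_state();print(s['wrist_force'][2],s['tcp_pos'][2],s['tau'][1:3])
I,P=pm('top');m=cv2.inRange(P,( .30,-.45,.028),(.60,-.15,.04));print(cv2.minAreaRect((P[m>0][:,:2]*1000).astype(np.float32)))
E
```

```text
-0.9195199834782486 0.03613391499068695 [-40.26916623  24.29267049]
-1.5717392889341573 0.035995838230892196 [-40.19669294  24.20313656]
-1.782350538142602 0.03592159645414604 [-40.132792    24.13354039]
-1.666656855997091 0.03594003055742094 [-40.07960916  24.0847975 ]
-1.0404042776333764 0.03596470036531235 [-40.03758788  24.05413806]
((446.7445068359375, -299.87359619140625), (220.2082061767578, 232.37855529785156), 10.045490264892578)
```

Request:
{"fn": "jog_arm", "kwargs": {
  "gripper": [0, 0, 0, 0, 0.8, 0.8, 0.8, 0.8],
  "offset": [
    [0, 0, -1],
    [0, 0, -2],
    [0, 0, -2.8],
    [0, 0, -2.9],
    [0, 0, -2.9],
    [0, 0, -2.9],
    [0, 0, -2.9],
    [0, 0, 0]
  ],
  "twist": [0, 0, 0, 0, 0, 0, 0, 0]
}}

```text
clock: 12.6
tcp_pos: [0.4603, 0.0832, 0.0347]
orientation: [-0.002, -0.042, 0.999, 0.0]
wrist_force: [-0.1, -0.2, -0.1]
finger_gap: 0.0683
grip_force: 0.0
```

Request:
{"fn": "jog_arm", "kwargs": {
  "gripper": [0.8, 0.8, 0.8, 0.8, 0.8, 0.8, 0.8, 0.8],
  "offset": [
    [0, 0, 4],
    [0, 0, 7],
    [3, -1.2, 7],
    [7, -3, 7],
    [10.1, -4.2, 7],
    [10.1, -4.2, 7],
    [10.1, -4.2, 7],
    [10.1, -4.2, 7]
  ],
  "twist": [0, 0, -9, -18, -27, -27, -27, -27]
}}

```text
clock: 13.6
tcp_pos: [0.5622, 0.0417, 0.1061]
orientation: [-0.001, 0.192, 0.981, 0.0]
wrist_force: [0.6, -0.8, -0.7]
finger_gap: 0.0681
grip_force: 0.0
```

```bash
python3 - <<'E'
from h import *
s=env.get_state();print(s['tcp_pos'],s['orientation'],s['wrist_force'])
for n in('top','side'):
    I,P=pm(n);print([t for t in tins(P) if t[2]<95])
E
```

```text
[0.56216398 0.04169278 0.10612224] [-6.08088428e-04  1.92182570e-01  9.81359001e-01  1.62581367e-05] [ 0.56535485 -0.75488116 -0.69069296]
[(675, -130, 84, 51, 13, 44, np.int32(529)), (388, 487, 63, 20, 79, 48, np.int32(194))]
[(388, 489, 70, 21, 80, 49, np.int32(128)), (740, 72, 59, 27, 152, 44, np.int32(128)), (460, 84, 85, 54, 3, 46, np.int32(740)), (563, 41, 84, 53, 157, 46, np.int32(761)), (582, -55, 84, 53, 165, 46, np.int32(901)), (74, 15, 54, 17, 72, 44, np.int32(145)), (674, -130, 85, 51, 12, 46, np.int32(1016)), (836, -151, 58, 21, 135, 44, np.int32(177)), (803, -187, 68, 27, 139, 44, np.int32(155)), (55, -55, 80, 23, 44, 44, np.int32(307)), (803, -396, 94, 14, 88, 44, np.int32(387))]
```

Tin 1 is empty and back in place. Now I weigh tin 2.

Request:
{"fn": "jog_arm", "kwargs": {
  "gripper": [0.8, 0.8, 0.8, 0.8, 0, 0, 0, 0],
  "offset": [
    [0.1, 0, -4],
    [0.1, 0, -8],
    [0.1, 0, -9.9],
    [0.1, 0, -9.9],
    [0.1, 0, -9.9],
    [0.1, 0, -9.9],
    [0.1, 0, -9.9],
    [0.1, 0, -9.9]
  ],
  "twist": [0, 0, 0, 0, 0, 0, 0, 0]
}}

```text
clock: 14.7
tcp_pos: [0.5653, 0.0412, 0.0088]
orientation: [0.001, 0.193, 0.981, 0.0]
wrist_force: [-1.8, -0.5, 6.7]
finger_gap: 0.0492
grip_force: 84.9
```

Request:
{"fn": "jog_arm", "kwargs": {
  "gripper": [0, 0, 0, 0, 0, 0, 0, 0],
  "offset": [
    [0, 0, 0],
    [0, 0, 0],
    [0, 0, 0.7],
    [0, 0, 1.8],
    [0, 0, 3],
    [0, 0, 3],
    [0, 0, 3],
    [0, 0, 3]
  ],
  "twist": [0, 0, 0, 0, 0, 0, 0, 0]
}}

```text
clock: 15.7
tcp_pos: [0.5639, 0.0412, 0.0369]
orientation: [-0.0, 0.193, 0.981, -0.0]
wrist_force: [0.0, 0.2, -5.7]
finger_gap: 0.0491
grip_force: 83.8
```

Request:
{"fn": "jog_arm", "kwargs": {
  "gripper": [0, 0, 0, 0, 0, 0, 0, 0],
  "offset": [
    [0, 0, 1],
    [0, 0, 2.5],
    [0, 0, 4.5],
    [0, 0, 6.5],
    [0, 0, 7.5],
    [0, 0, 7.5],
    [0, 0, 7.5],
    [0, 0, 7.5]
  ],
  "twist": [0, 0, 0, 0, 0, 0, 0, 0],
  "squeeze": 110
}}

```text
clock: 16.7
tcp_pos: [0.5637, 0.0413, 0.1114]
orientation: [-0.001, 0.193, 0.981, -0.0]
wrist_force: [-1.1, 0.1, -5.6]
finger_gap: 0.0485
grip_force: 118.0
```

Request:
{"fn": "jog_arm", "kwargs": {
  "gripper": [0, 0, 0, 0, 0, 0, 0, 0],
  "offset": [
    [-1, 1.8, 0],
    [-3, 5.4, 0],
    [-5.4, 9.6, 0],
    [-7.8, 13.9, 0],
    [-10.2, 18.2, 0],
    [-12.5, 22.3, 0],
    [-13.5, 24.2, 0],
    [-13.8, 24.7, 0]
  ],
  "twist": [0, 0, 0, 0, 0, 0, 0, 0]
}}

```text
clock: 17.7
tcp_pos: [0.4245, 0.2897, 0.112]
orientation: [-0.0, 0.191, 0.982, -0.0]
wrist_force: [0.6, -0.1, -5.5]
finger_gap: 0.0491
grip_force: 118.2
```

```bash
python3 - <<'E'
from h import *
c,P=look('side','side2.png')
s=env.get_state();print(s['tcp_pos'],s['orientation'],s['wrist_force'],s['finger_gap'])
print([t for t in tins(P) if t[2]<95])
E
```

```text
[0.42479376 0.28946427 0.11206217] [-4.64917447e-04  1.91624649e-01  9.81468174e-01 -2.38521701e-05] [ 0.21165788 -0.00979575 -6.10566784] 0.04906779984158332
[(740, 73, 59, 28, 152, 44, np.int32(128)), (460, 85, 84, 55, 4, 46, np.int32(741)), (582, -56, 84, 53, 166, 46, np.int32(899)), (73, 14, 54, 18, 73, 44, np.int32(146)), (675, -130, 85, 50, 13, 46, np.int32(1011)), (835, -151, 60, 22, 138, 45, np.int32(178)), (804, -187, 68, 25, 141, 45, np.int32(160)), (57, -55, 78, 26, 43, 44, np.int32(313)), (805, -396, 94, 12, 90, 45, np.int32(350))]
```

View pics/side2.png

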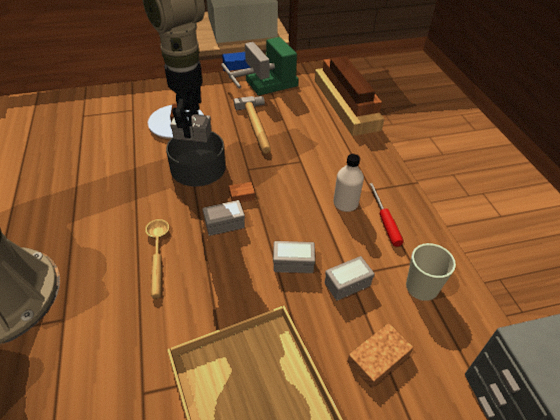

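Request:
{"fn": "jog_arm", "kwargs": {
  "gripper": [0, 0, 0, 0, 0, 0, 0, 0],
  "offset": [
    [0.1, -0.1, -1.5],
    [0.1, -0.1, -3],
    [0.1, -0.1, -4.8],
    [0.1, -0.1, -6.5],
    [0.1, -0.1, -8],
    [0.1, -0.1, -9.2],
    [0.1, -0.1, -9.8],
    [0.1, -0.1, -9.9]
  ],
  "twist": [0, 0, 0, 0, 0, 0, 0, 0]
}}

```text
clock: 18.75
tcp_pos: [0.4272, 0.2869, 0.0139]
orientation: [-0.0, 0.193, 0.981, -0.0]
wrist_force: [-4.9, -3.2, 7.8]
finger_gap: 0.0486
grip_force: 119.5
```

```bash
python3 - <<'E'
from h import *
for i in range(2):
  env.read_camera('top');s=env.get_state();print(s['tcp_pos'],s['wrist_force'],s['finger_gap'])
E
```

```text
[0.42732659 0.28698999 0.01396194] [-2.22511977 -1.31121065 -1.15776568] 0.04872410333839313
[0.42742205 0.28706124 0.01394051] [-3.42373434 -1.68368196  1.26838274] 0.04843684680649753
```

Request:
{"fn": "jog_arm", "kwargs": {
  "gripper": [0.75, 0.75, 0.75, 0.75, 0.75, 0.75, 0.75, 0.75],
  "offset": [
    [0, 0, 0],
    [0, 0, 0],
    [0, 0, 0],
    [0, 0, 0.5],
    [0, 0, 3],
    [0, 0, 7],
    [0, 0, 11],
    [0, 0, 14]
  ],
  "twist": [0, 0, 0, 0, 0, 0, 0, 0],
  "squeeze": 80
}}

```text
clock: 19.85
tcp_pos: [0.4276, 0.2868, 0.1552]
orientation: [0.001, 0.193, 0.981, -0.0]
wrist_force: [0.9, 0.2, -1.2]
finger_gap: 0.0637
grip_force: 0.0
```

Request:
{"fn": "jog_arm", "kwargs": {
  "gripper": [0.6, 0.6, 0.6, 0.6, 0.6, 0.6, 0.6, 0.6],
  "offset": [
    [-0.5, 2.5, 0],
    [-1, 5, 0],
    [-1.5, 7.5, 0],
    [-2, 10, 0],
    [-2.5, 13, 0],
    [-3, 16, 0],
    [-3.5, 18.5, 0],
    [-3.8, 20.2, 0]
  ],
  "twist": [10, 20, 30, 40, 50, 60, 70, 80]
}}

```text
clock: 20.85
tcp_pos: [0.389, 0.4897, 0.153]
orientation: [-0.0, -0.486, 0.874, -0.001]
wrist_force: [-0.1, -1.1, 0.0]
finger_gap: 0.0507
grip_force: 0.0
```

```bash
python3 - <<'E'
from h import *
s=env.get_state();print(s['tcp_pos'],s['orientation'],s['wrist_force'],s['finger_gap'])
for n in('top','side'):
    c,P=look(n,n+'3.png')
    print([t for t in tins(P) if t[2]<95]); print('pot',[t for t in tins(P,.044,.056) if abs(t[1]-288)<60 and abs(t[0]-426)<60],'bar',[t for t in tins(P,.042,.054) if abs(t[1]-488)<40 and abs(t[0]-390)<40],'rim',[t for t in tins(P,.064,.076) if abs(t[1]-288)<60 and abs(t[0]-426)<60])
E
```

```text
[0.38896078 0.48966315 0.15300599] [-4.50913400e-04 -4.85804248e-01  8.74067360e-01 -5.28974972e-04] [-0.09421857 -1.07066917  0.01287914] 0.050700912853367044
[(675, -130, 84, 51, 13, 44, np.int32(530)), (583, -55, 85, 50, 165, 44, np.int32(542)), (461, 84, 84, 50, 4, 45, np.int32(578)), (426, 287, 84, 50, 158, 49, np.int32(540)), (389, 489, 65, 20, 80, 48, np.int32(194))]
pot [(426, 287, 84, 50, 158, 50, np.int32(591))] bar [(389, 489, 65, 20, 80, 48, np.int32(191))] rim [(426, 289, 139, 137, 91, 70, np.int32(301))]
[(388, 488, 67, 20, 79, 49, np.int32(133)), (425, 286, 84, 52, 157, 50, np.int32(370)), (740, 73, 59, 28, 150, 44, np.int32(138)), (460, 83, 84, 55, 5, 46, np.int32(742)), (582, -56, 84, 53, 166, 46, np.int32(902)), (74, 15, 54, 19, 71, 44, np.int32(153)), (674, -130, 84, 52, 13, 46, np.int32(1007)), (835, -150, 59, 22, 139, 45, np.int32(186)), (803, -185, 68, 28, 135, 45, np.int32(163)), (55, -56, 78, 23, 46, 43, np.int32(305)), (802, -396, 93, 17, 90, 44, np.int32(381))]
pot [(426, 328, 130, 64, 178, 50, np.int32(207)), (426, 286, 83, 52, 158, 51, np.int32(484)), (422, 249, 137, 60, 176, 50, np.int32(204))] bar [] rim [(425, 289, 141, 139, 56, 70, np.int32(447))]
```

View pics/top3.png

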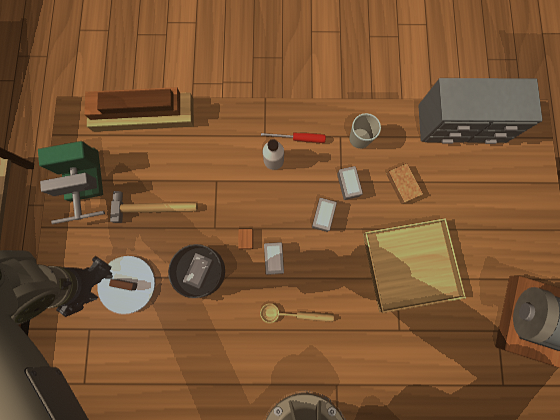

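The tin lies flat in the pot at (197,270) and the cover is on the bench at (127,284). Fetching the cover.

Request:
{"fn": "jog_arm", "kwargs": {
  "gripper": [0.6, 0.6, 0.6, 0.6, 0.6, 0.6, 0.6, 0.6],
  "offset": [
    [0, 0, 0],
    [0, -0.1, -2],
    [0, -0.1, -5],
    [0, -0.1, -8],
    [0, -0.1, -11],
    [0, -0.1, -12.8],
    [0, -0.1, -12.8],
    [0, -0.1, -12.8]
  ],
  "twist": [10, 21.6, 21.6, 21.6, 21.6, 21.6, 21.6, 21.6]
}}

```text
clock: 21.95
tcp_pos: [0.3899, 0.488, 0.0262]
orientation: [0.0, -0.638, 0.77, -0.0]
wrist_force: [-0.1, 0.3, 1.1]
finger_gap: 0.0511
grip_force: 0.0
```

Request:
{"fn": "jog_arm", "kwargs": {
  "gripper": [0, 0, 0, 0, 0, 0, 0, 0],
  "offset": [
    [0, 0, 0],
    [0, 0, 0],
    [0, 0, 0],
    [0, 0, 0],
    [0, 0, 1],
    [0, 0, 3],
    [0, 0, 6],
    [0, 0, 9]
  ],
  "twist": [0, 0, 0, 0, 0, 0, 0, 0]
}}

```text
clock: 22.95
tcp_pos: [0.3889, 0.4878, 0.1159]
orientation: [-0.001, -0.639, 0.77, -0.0]
wrist_force: [-0.6, 0.6, -3.0]
finger_gap: 0.0183
grip_force: 80.6
```

```bash
python3 - <<'E'
from h import *
for i in range(2):
  c,P=look('top');s=env.get_state();print(s['tcp_pos'],s['orientation'],s['wrist_force'],s['finger_gap'])
  print('disc',tins(P,.085,.118))
E
```

```text
[0.3905944  0.48954356 0.12069982] [ 2.61204358e-03 -6.38581892e-01  7.69549407e-01  2.34942728e-04] [0.35599617 1.14393654 1.76844262] 0.01835780319916859
disc [(820, -455, 281, 109, 65, 100, np.int32(605)), (890, 471, 203, 54, 94, 104, np.int32(1492)), (820, -169, 79, 77, 138, 89, np.int32(152)), (710, 635, 128, 48, 123, 104, np.int32(365)), (747, 87, 56, 53, 97, 98, np.int32(249)), (639, 625, 120, 28, 113, 102, np.int32(260)), (387, 466, 154, 114, 177, 104, np.int32(1851))]
[0.39098188 0.48985484 0.11906046] [ 3.07340221e-03 -6.38557909e-01  7.69567595e-01  2.60587524e-04] [ 0.96570586  0.63569701 -1.12097075] 0.018255842300810163
disc [(821, -455, 284, 107, 65, 99, np.int32(591)), (889, 471, 202, 54, 93, 104, np.int32(1498)), (820, -169, 80, 77, 153, 89, np.int32(153)), (710, 634, 127, 46, 123, 104, np.int32(358)), (746, 87, 55, 50, 87, 98, np.int32(248)), (638, 624, 124, 29, 115, 103, np.int32(261)), (389, 469, 155, 115, 179, 108, np.int32(1871))]
```

Request:
{"fn": "jog_arm", "kwargs": {
  "gripper": [0, 0, 0, 0, 0, 0, 0, 0],
  "offset": [
    [0.3, -1.5, 0],
    [0.8, -4, 0],
    [1.4, -7.5, 0],
    [2, -11, 0],
    [2.6, -14.5, 0],
    [3.2, -17.5, 0],
    [3.6, -19.5, 0],
    [3.7, -20, 0]
  ],
  "twist": [0, 0, 0, 0, 0, 0, 0, 0]
}}

```text
clock: 24.05
tcp_pos: [0.4251, 0.2859, 0.1136]
orientation: [-0.002, -0.638, 0.77, 0.0]
wrist_force: [0.1, 0.4, -2.3]
finger_gap: 0.0186
grip_force: 80.7
```

```bash
cat >> h.py <<'E'
def circ(P,lo,hi,x,y,r=.078,tol=.012):
    m=(P[...,2]>lo)&(P[...,2]<hi)&(np.abs(np.hypot(P[...,0]-x,P[...,1]-y)-r)<tol)
    h=P[(P[...,2]>lo)&(P[...,2]<hi)&(np.hypot(P[...,0]-x,P[...,1]-y)<.1)]
    q=cv2.convexHull((h[:,:2]*1000).astype(np.float32))
    A=np.c_[h[:,:2]-[x,y],np.ones(len(h))];n=np.linalg.lstsq(A,h[:,2],rcond=None)[0]
    return cv2.minEnclosingCircle(q),'tilt',n.round(3),len(h)
E
python3 - <<'E'
from h import *
for n in('top','side'):
  c,P=look(n);s=env.get_state();print(s['tcp_pos'],s['orientation'],s['wrist_force'])
  print(circ(P,s['tcp_pos'][2]-.024,s['tcp_pos'][2]-.002,.426,.288))
E
```

```text
[0.42547053 0.28628004 0.11394981] [-1.48309802e-03 -6.37783597e-01  7.70214131e-01  2.76032544e-04] [-0.01332475 -0.45296663 -2.19095266]
(((424.6217346191406, 285.6486511230469), 77.76683044433594), 'tilt', array([-0.006,  0.002,  0.102]), 1565)
[0.42567871 0.28723428 0.11426046] [-1.01287292e-03 -6.38048505e-01  7.69995423e-01  3.57186320e-04] [-0.14639074  0.02438977 -2.1767254 ]
(((421.7686767578125, 286.03338623046875), 80.77562713623047), 'tilt', array([-0.005,  0.002,  0.103]), 1807)
```

Request:
{"fn": "jog_arm", "kwargs": {
  "gripper": [0, 0, 0, 0, 0, 0, 0, 0],
  "offset": [
    [0, 0, 0],
    [0, 0, -0.3],
    [0, 0, -0.8],
    [0, 0, -1.3],
    [0, 0, -1.8],
    [0, 0, -2.3],
    [0, 0, -2.7],
    [0, 0, -2.8]
  ],
  "twist": [0, 0, 0, 0, 0, 0, 0, 0]
}}

```text
clock: 25.15
tcp_pos: [0.4263, 0.2882, 0.0887]
orientation: [0.0, -0.639, 0.77, -0.0]
wrist_force: [-5.8, -3.3, 15.8]
finger_gap: 0.0184
grip_force: 83.1
```

```bash
python3 - <<'E'
from h import *
for n in('top','side'):
  c,P=look(n);s=env.get_state();print(s['tcp_pos'],s['orientation'],s['wrist_force'])
  print(circ(P,.072,.084,.426,.288))
E
```

```text
[0.42627735 0.28816357 0.08865831] [ 2.32706958e-04 -6.38545365e-01  7.69584147e-01 -5.38979455e-05] [-3.88565485 -2.77126528  8.88232532]
(((425.6846618652344, 288.14666748046875), 77.89549255371094), 'tilt', array([-0.001, -0.001,  0.076]), 1468)
[0.42632015 0.28815483 0.08866486] [ 2.87571431e-04 -6.38525499e-01  7.69600610e-01 -7.18830580e-05] [-4.57247927 -2.40055772  8.78882897]
(((424.5181884765625, 287.9818115234375), 79.87352752685547), 'tilt', array([-0.   ,  0.005,  0.078]), 1748)
```

Seated: disc at z 76 mm, level, centred. Release and retreat toward tin 1.

Request:
{"fn": "jog_arm", "kwargs": {
  "gripper": [0, 0.5, 0.5, 0.5, 0.5, 0.5, 0.5, 0.5],
  "offset": [
    [0, 0, 0],
    [0, 0, 0],
    [0, 0, 0],
    [0, 0, 0],
    [0, 0, 1],
    [0, 0, 4],
    [0, 0, 7],
    [0, 0, 8]
  ],
  "twist": [0, 0, 0, 0, 0, 0, 0, 0]
}}

```text
clock: 26.25
tcp_pos: [0.4276, 0.2888, 0.1697]
orientation: [0.002, -0.639, 0.77, -0.0]
wrist_force: [0.3, 0.0, 0.1]
finger_gap: 0.0423
grip_force: 0.0
```

Request:
{"fn": "jog_arm", "kwargs": {
  "gripper": [0.8, 0.8, 0.8, 0.8, 0.8, 0.8, 0.8, 0.8],
  "offset": [
    [0.5, -2.5, 0],
    [1, -5, 0],
    [1.5, -8, 0],
    [2, -11, 0],
    [2.5, -14, 0],
    [3, -17, -2],
    [3.4, -20.4, -4],
    [3.4, -20.4, -6]
  ],
  "twist": [-9.5, -19, -28.5, -38, -47.5, -57, -66.5, -75.5]
}}

```text
clock: 27.25
tcp_pos: [0.4604, 0.0823, 0.1063]
orientation: [-0.0, -0.029, 1.0, -0.0]
wrist_force: [-0.6, -0.0, -0.8]
finger_gap: 0.0684
grip_force: 0.0
```

```bash
python3 - <<'E'
from h import *
s=env.get_state();print(s['tcp_pos'],s['orientation'],s['wrist_force'],s['finger_gap'])
for n in('top','side'):
  c,P=look(n,n+'4.png');print(circ(P,.070,.084,.426,.288))
  print([t for t in tins(P) if 80<t[2]<95])
E
```

```text
[0.46043318 0.08231211 0.10633568] [-1.42437327e-04 -2.94401407e-02  9.99566525e-01 -1.38648087e-04] [-0.5948424  -0.04985402 -0.75603071] 0.06838698611905773
(((425.45269775390625, 288.4136657714844), 78.0919418334961), 'tilt', array([-0.002, -0.   ,  0.076]), 2636)
[(675, -130, 85, 50, 13, 44, np.int32(527)), (583, -55, 85, 50, 165, 44, np.int32(544))]
(((422.8859558105469, 288.8385009765625), 80.69739532470703), 'tilt', array([-0.   ,  0.006,  0.078]), 1111)
[(460, 83, 84, 53, 4, 46, np.int32(739)), (583, -55, 84, 52, 164, 46, np.int32(906)), (675, -130, 85, 51, 13, 46, np.int32(1011))]
```

View pics/side4.png

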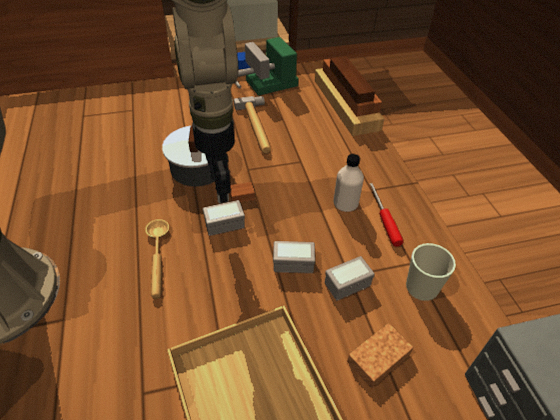

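Request:
{"fn": "jog_arm", "kwargs": {
  "gripper": [0.8, 0.8, 0.8, 0.8, 0, 0, 0, 0],
  "offset": [
    [0, 0.1, -4],
    [0, 0.1, -8],
    [0, 0.1, -9.8],
    [0, 0.1, -9.8],
    [0, 0.1, -9.8],
    [0, 0.1, -9.8],
    [0, 0.1, -9.8],
    [0, 0.1, -9.8]
  ],
  "twist": [0, 0, 0, 0, 0, 0, 0, 0]
}}

```text
clock: 28.35
tcp_pos: [0.4618, 0.0854, 0.0108]
orientation: [0.001, -0.034, 0.999, 0.0]
wrist_force: [-0.1, 0.5, 7.2]
finger_gap: 0.049
grip_force: 83.6
```

Request:
{"fn": "jog_arm", "kwargs": {
  "gripper": [0, 0, 0, 0, 0, 0, 0, 0],
  "offset": [
    [0, 0, 0],
    [0, 0, 0.5],
    [0, 0, 3],
    [0, 0, 6],
    [0, -2, 8],
    [-0.5, -5, 8],
    [-1, -8, 8],
    [-1.5, -12, 8]
  ],
  "twist": [0, 0, 0, 0, 0, 2, 4, 6]
}}

```text
clock: 29.35
tcp_pos: [0.445, -0.0353, 0.0896]
orientation: [0.0, -0.087, 0.996, 0.0]
wrist_force: [0.6, 0.1, -1.1]
finger_gap: 0.049
grip_force: 82.8
```

Request:
{"fn": "jog_arm", "kwargs": {
  "gripper": [0, 0, 0, 0, 0, 0, 0, 0],
  "offset": [
    [-0.5, -4, 0],
    [-1, -9, 0],
    [-1.5, -14, 0],
    [-2, -19, 0],
    [-2.7, -24, 0],
    [-3.4, -28, 0],
    [-3.8, -31, 0],
    [-4, -32, 0]
  ],
  "twist": [0, 0, 0, 0, 0, 0, 0, 0]
}}

```text
clock: 30.35
tcp_pos: [0.4049, -0.3565, 0.0893]
orientation: [0.0, -0.085, 0.996, -0.0]
wrist_force: [0.4, 0.2, -1.0]
finger_gap: 0.0489
grip_force: 82.9
```

```bash
python3 - <<'E'
from h import *
s=env.get_state();print(s['tcp_pos'],s['orientation'],s['wrist_force'],s['finger_gap'])
for n in('top','side'):
  c,P=look(n);print([t for t in tins(P,.036,.056) if 60<t[2]<95])
E
```

```text
[ 0.40492753 -0.35645148  0.08932844] [ 5.52216636e-05 -8.49466195e-02  9.96385501e-01 -4.18887985e-05] [ 0.40902046  0.23606882 -0.9619209 ] 0.048938074830558356
[(675, -130, 85, 50, 13, 44, np.int32(529)), (583, -55, 85, 50, 165, 45, np.int32(540))]
[(715, 613, 91, 45, 134, 46, np.int32(137)), (582, -56, 84, 51, 165, 46, np.int32(913)), (674, -130, 85, 50, 13, 46, np.int32(1016)), (803, -186, 68, 27, 139, 47, np.int32(210)), (55, -55, 80, 24, 46, 45, np.int32(377))]
```

Request:
{"fn": "jog_arm", "kwargs": {
  "gripper": [0, 0, 0, 0, 0, 0, 0.8, 0.8],
  "offset": [
    [0, 0, -2],
    [0, 0, -4],
    [0, 0, -6],
    [0, 0, -7],
    [0, 0, -7.4],
    [0, 0, -7.4],
    [0, 0, -7.4],
    [0, 0, -7.4]
  ],
  "twist": [0, 0, 0, 0, 0, 0, 0, 0]
}}

```text
clock: 31.45
tcp_pos: [0.4057, -0.3551, 0.0158]
orientation: [0.0, -0.086, 0.996, -0.0]
wrist_force: [-0.4, 0.1, 0.3]
finger_gap: 0.0682
grip_force: 0.0
```

Request:
{"fn": "jog_arm", "kwargs": {
  "gripper": [0.8, 0.8, 0.8, 0.8, 0.8, 0.8, 0.8, 0.8],
  "offset": [
    [0, 0, 0],
    [0, 0, 4],
    [0, 0, 8],
    [3, 5, 9],
    [6, 10, 9],
    [9, 15, 9],
    [12, 20, 9],
    [15, 25, 9]
  ],
  "twist": [0, 0, 0, -4, -8, -12, -16, -20]
}}

```text
clock: 32.45
tcp_pos: [0.5563, -0.1032, 0.1055]
orientation: [0.0, 0.09, 0.996, -0.0]
wrist_force: [0.0, -0.8, -0.7]
finger_gap: 0.0681
grip_force: 0.0
```

```bash
python3 - <<'E'
from h import *
s=env.get_state();print(s['tcp_pos'],s['orientation'],s['wrist_force'],s['finger_gap'])
for n in('top','side'):
  c,P=look(n);print([t for t in tins(P,.039,.056) if 60<t[2]<95]);print(circ(P,.070,.084,.426,.288))
E
```

```text
[ 0.5562828  -0.1032154   0.10551112] [ 3.05621552e-04  8.96100412e-02  9.95976878e-01 -7.15225947e-05] [ 0.04479365 -0.76143928 -0.72092684] 0.06811622011921145
[(677, -128, 81, 48, 12, 44, np.int32(312)), (583, -55, 85, 49, 165, 44, np.int32(382)), (406, -354, 84, 51, 10, 50, np.int32(592))]
(((425.41265869140625, 288.3356018066406), 77.96578216552734), 'tilt', array([-0.001, -0.001,  0.076]), 2632)
[(674, -130, 84, 51, 13, 46, np.int32(974)), (803, -184, 70, 29, 135, 48, np.int32(172)), (55, -54, 78, 22, 45, 47, np.int32(310)), (408, -333, 89, 35, 168, 51, np.int32(753))]
(((424.4139709472656, 288.75421142578125), 80.41737365722656), 'tilt', array([-0.001,  0.005,  0.078]), 1912)
```

Request:
{"fn": "jog_arm", "kwargs": {
  "gripper": [0.8, 0.8, 0.8, 0.8, 0.8, 0.8, 0, 0],
  "offset": [
    [2.7, 4.8, 0],
    [2.7, 4.8, 0],
    [2.7, 4.8, -2],
    [2.7, 4.8, -6],
    [2.7, 4.8, -9.6],
    [2.7, 4.8, -9.7],
    [2.7, 4.8, -9.7],
    [2.7, 4.8, -9.7]
  ],
  "twist": [-4.7, -4.7, -4.7, -4.7, -4.7, -4.7, -4.7, -4.7]
}}

```text
clock: 33.55
tcp_pos: [0.5838, -0.0576, 0.0103]
orientation: [0.002, 0.129, 0.992, -0.0]
wrist_force: [-0.1, -0.4, -1.0]
finger_gap: 0.0491
grip_force: 82.5
```

Request:
{"fn": "jog_arm", "kwargs": {
  "gripper": [0, 0, 0, 0, 0, 0, 0, 0],
  "offset": [
    [0, 0, 0],
    [0, 0, 0],
    [0, 0, 0],
    [0, 0, 0.5],
    [0, 0, 3],
    [0, 0, 6],
    [0, 0, 8],
    [0, 0, 8]
  ],
  "twist": [0, 0, 0, 0, 0, 0, 0, 0]
}}

```text
clock: 34.55
tcp_pos: [0.5836, -0.0569, 0.09]
orientation: [0.002, 0.129, 0.992, -0.0]
wrist_force: [0.6, -1.2, -2.1]
finger_gap: 0.0492
grip_force: 82.8
```

Request:
{"fn": "jog_arm", "kwargs": {
  "gripper": [0, 0, 0, 0, 0, 0, 0, 0],
  "offset": [
    [-1.5, -1.5, 0],
    [-4, -4, 0],
    [-7, -7.2, 0],
    [-10, -10.4, 0],
    [-13, -13.5, 0],
    [-16, -16.6, 0],
    [-18.5, -19.2, 0],
    [-19.5, -20.2, 0]
  ],
  "twist": [2, 5, 9, 13, 17, 21, 24, 25]
}}

```text
clock: 35.55
tcp_pos: [0.3854, -0.2593, 0.0871]
orientation: [-0.001, -0.088, 0.996, 0.001]
wrist_force: [-0.6, -0.0, -1.0]
finger_gap: 0.049
grip_force: 82.9
```

Request:
{"fn": "jog_arm", "kwargs": {
  "gripper": [0, 0, 0, 0, 0, 0, 0, 0],
  "offset": [
    [0, 0, 0],
    [0, 0, 0],
    [0, 0, -2],
    [0, 0, -4],
    [0, 0, -6],
    [0, 0, -7],
    [0, 0, -7.4],
    [0, 0, -7.4]
  ],
  "twist": [0, 0, 0, 0, 0, 0, 0, 0]
}}

```text
clock: 36.55
tcp_pos: [0.3879, -0.2587, 0.0149]
orientation: [0.0, -0.089, 0.996, -0.0]
wrist_force: [-0.2, 0.2, -1.4]
finger_gap: 0.0488
grip_force: 82.7
```

Request:
{"fn": "jog_arm", "kwargs": {
  "gripper": [0.8, 0.8, 0.8, 0.8, 0.8, 0.8, 0.8, 0.8],
  "offset": [
    [0, 0, -0.1],
    [0, 0, -0.1],
    [0, 0, 0],
    [0, 0, 4],
    [0, 0, 9],
    [4, 1.8, 9],
    [9, 4, 9],
    [14, 6.2, 9]
  ],
  "twist": [0, 0, 0, 0, 0, 0, 0, 0]
}}

```text
clock: 37.55
tcp_pos: [0.5289, -0.1965, 0.1049]
orientation: [0.0, -0.088, 0.996, -0.0]
wrist_force: [0.8, -1.0, 0.5]
finger_gap: 0.0684
grip_force: 0.0
```

Request:
{"fn": "jog_arm", "kwargs": {
  "gripper": [0.8, 0.8, 0.8, 0.8, 0.8, 0.8, 0.8, 0.8],
  "offset": [
    [5, 2.2, 0],
    [9, 4, 0],
    [12.5, 5.6, 0],
    [14.5, 6.5, 0],
    [14.6, 6.6, 0],
    [14.6, 6.6, 0],
    [14.6, 6.6, 0],
    [14.6, 6.6, 0]
  ],
  "twist": [0, 1, 2, 2.5, 2.5, 2.5, 2.5, 2.5]
}}

```text
clock: 38.55
tcp_pos: [0.6728, -0.1314, 0.1046]
orientation: [0.0, -0.11, 0.994, 0.0]
wrist_force: [-0.2, 0.2, -0.5]
finger_gap: 0.0682
grip_force: 0.0
```

```bash
python3 - <<'E'
from h import *
s=env.get_state();print(s['tcp_pos'],s['orientation'],s['wrist_force'],s['finger_gap'])
for n in('top','side'):
  c,P=look(n,n+'5.png');print([t for t in tins(P,.039,.056) if 60<t[2]<95]);print(circ(P,.070,.084,.426,.288))
E
```

```text
[ 0.6728217  -0.13135129  0.1046466 ] [ 1.65104703e-05 -1.09796045e-01  9.93954138e-01  9.69240933e-06] [-0.20108099  0.22319376 -0.54790756] 0.06819971957693632
[(406, -353, 83, 51, 10, 50, np.int32(470))]
(((426.093994140625, 288.34356689453125), 78.09481048583984), 'tilt', array([-0.002, -0.002,  0.076]), 2616)
[(674, -131, 83, 51, 13, 46, np.int32(914)), (802, -185, 70, 30, 135, 48, np.int32(175)), (55, -54, 78, 23, 45, 47, np.int32(299)), (388, -258, 84, 51, 10, 51, np.int32(1612)), (807, -397, 94, 7, 89, 50, np.int32(419)), (408, -334, 89, 34, 168, 51, np.int32(758))]
(((424.5323181152344, 288.51116943359375), 80.0265121459961), 'tilt', array([-0.   ,  0.006,  0.078]), 1916)
```

View pics/side5.png

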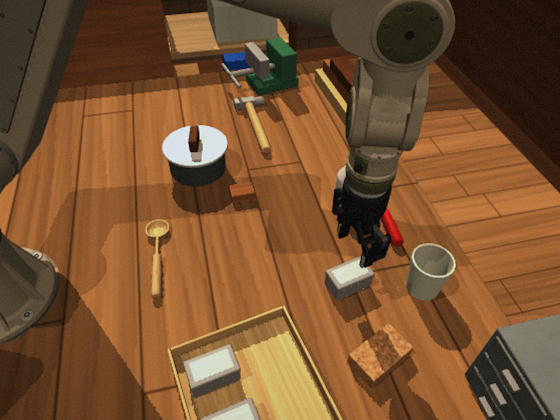

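Two tins are in the crate at (212,368) and (230,410), the cover is seated at (195,150), and the gripper is over the last tin at (350,277).

Request:
{"fn": "jog_arm", "kwargs": {
  "gripper": [0.8, 0.8, 0.8, 0.8, 0, 0, 0, 0],
  "offset": [
    [0.2, 0.1, -4],
    [0.2, 0.1, -8],
    [0.2, 0.1, -9.6],
    [0.2, 0.1, -9.6],
    [0.2, 0.1, -9.6],
    [0.2, 0.1, -9.6],
    [0.2, 0.1, -9.6],
    [0.2, 0.1, -9.6]
  ],
  "twist": [0, 0, 0, 0, 0, 0, 0, 0]
}}

```text
clock: 39.65
tcp_pos: [0.6769, -0.1303, 0.0106]
orientation: [0.002, -0.11, 0.994, -0.001]
wrist_force: [-0.2, 0.6, 5.2]
finger_gap: 0.049
grip_force: 83.3
```

Request:
{"fn": "jog_arm", "kwargs": {
  "gripper": [0, 0, 0, 0, 0, 0, 0, 0],
  "offset": [
    [0, 0, 0],
    [0, 0, 0],
    [0, 0, 0.5],
    [0, 0, 3],
    [0, 0, 6],
    [0, 0, 8],
    [0, 0, 8],
    [0, 0, 8]
  ],
  "twist": [0, 0, 0, 0, 0, 0, 0, 0]
}}

```text
clock: 40.65
tcp_pos: [0.6747, -0.1296, 0.0872]
orientation: [-0.001, -0.11, 0.994, 0.0]
wrist_force: [-0.2, -0.5, -1.1]
finger_gap: 0.0488
grip_force: 82.7
```

Request:
{"fn": "jog_arm", "kwargs": {
  "gripper": [0, 0, 0, 0, 0, 0, 0, 0],
  "offset": [
    [-1.5, -0.9, 0],
    [-4, -2.4, 0],
    [-7, -4.2, 0],
    [-10, -6, 0],
    [-13, -7.8, 0],
    [-16, -9.6, 0],
    [-18, -10.8, 0],
    [-18.6, -11.2, 0]
  ],
  "twist": [0, 0, -1, -2, -2.5, -2.5, -2.5, -2.5]
}}

```text
clock: 41.65
tcp_pos: [0.4875, -0.2417, 0.0871]
orientation: [-0.001, -0.088, 0.996, 0.001]
wrist_force: [-0.1, -0.0, -1.7]
finger_gap: 0.0489
grip_force: 82.7
```

Request:
{"fn": "jog_arm", "kwargs": {
  "gripper": [0, 0, 0, 0, 0, 0, 0, 0],
  "offset": [
    [0, 0, 0],
    [0, 0, 0],
    [0, 0, -2],
    [0, 0, -4],
    [0, 0, -6],
    [0, 0, -7],
    [0, 0, -7.4],
    [0, 0, -7.4]
  ],
  "twist": [0, 0, 0, 0, 0, 0, 0, 0]
}}

```text
clock: 42.65
tcp_pos: [0.4898, -0.2414, 0.0155]
orientation: [0.0, -0.089, 0.996, 0.0]
wrist_force: [-3.5, 1.8, 5.0]
finger_gap: 0.0488
grip_force: 83.2
```

Request:
{"fn": "jog_arm", "kwargs": {
  "gripper": [0.8, 0.8, 0.8, 0.8, 0.8, 0.8, 0.8, 0.8],
  "offset": [
    [0, 0, -0.1],
    [0, 0, -0.1],
    [0, 0, 0],
    [0, 0, 4],
    [0, 0, 9],
    [0, 0, 14],
    [-2, 6, 18],
    [-4, 12, 20]
  ],
  "twist": [0, 0, 0, 0, 0, 0, 0, 0]
}}

```text
clock: 43.65
tcp_pos: [0.4547, -0.1358, 0.2109]
orientation: [0.001, -0.088, 0.996, -0.001]
wrist_force: [1.5, -0.2, 0.7]
finger_gap: 0.0685
grip_force: 0.0
```

Request:
{"fn": "jog_arm", "kwargs": {
  "gripper": [0.8, 0.8, 0.8, 0.8, 0.8, 0.8, 0.8, 0.8],
  "offset": [
    [0, 4, 0],
    [0, 8, 0],
    [0, 12, 0],
    [0, 14, 0],
    [0, 14, 0],
    [0, 14, 0],
    [0, 14, 0],
    [0, 14, 0]
  ],
  "twist": [0, 0, 0, 0, 0, 0, 0, 0]
}}

```text
clock: 44.65
tcp_pos: [0.4542, 0.0034, 0.2089]
orientation: [-0.0, -0.088, 0.996, 0.0]
wrist_force: [0.1, -0.1, -0.8]
finger_gap: 0.068
grip_force: 0.0
```

```bash
python3 - <<'E'
from h import *
s=env.get_state();print(s['tcp_pos'],s['wrist_force'],s['finger_gap'])
for n in('top','side'):
  c,P=look(n,n+'6.png');print([t for t in tins(P,.039,.056) if 60<t[2]<95]);print(circ(P,.070,.084,.426,.288))
  for lo,hi in((.028,.035),(.02,.03)): print([t for t in tins(P,lo,hi) if t[2]<250 and 450<t[0]<700])
E
```

```text
[0.45416764 0.00339263 0.20889581] [ 0.08375329 -0.08679468 -0.78288981] 0.06802567950460786
[(489, -241, 84, 51, 10, 50, np.int32(570)), (406, -353, 84, 51, 10, 50, np.int32(628)), (389, -257, 84, 51, 10, 50, np.int32(625))]
(((425.2205810546875, 288.3654479980469), 78.10498046875), 'tilt', array([-0.001, -0.   ,  0.076]), 2633)
[(677, -289, 99, 61, 24, 30, np.int32(600))]
[(677, -289, 100, 61, 24, 28, np.int32(368)), (600, 424, 241, 87, 88, 25, np.int32(787)), (514, 164, 54, 39, 1, 25, np.int32(292))]
[(803, -184, 70, 30, 134, 48, np.int32(173)), (57, -44, 66, 20, 27, 47, np.int32(295)), (488, -241, 84, 51, 11, 51, np.int32(1461)), (388, -258, 84, 52, 10, 51, np.int32(1623)), (405, -347, 83, 36, 9, 51, np.int32(753))]
(((419.4116516113281, 287.439208984375), 80.14161682128906), 'tilt', array([0.003, 0.007, 0.078]), 1153)
[(671, 624, 90, 83, 101, 32, np.int32(296)), (676, -289, 102, 61, 24, 31, np.int32(1905))]
[(683, 602, 165, 80, 158, 24, np.int32(157)), (591, 427, 242, 82, 82, 26, np.int32(545)), (514, 163, 56, 44, 4, 27, np.int32(299)), (673, -314, 113, 48, 174, 25, np.int32(154)), (491, -263, 82, 13, 2, 25, np.int32(123))]
```

View pics/top6.png

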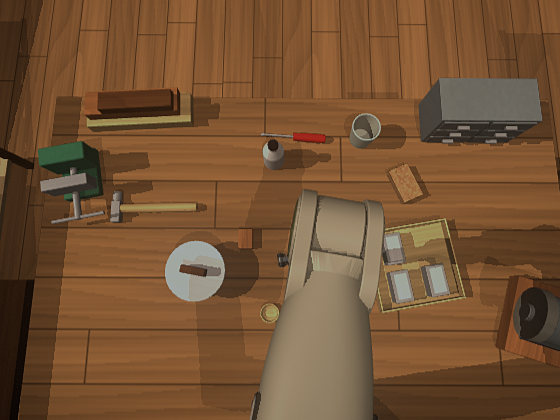

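The top view shows all three empty tins flat in the crate, at (393,248), (400,285) and (437,280). The cover is seated and level on the pot at (195,270), the bystanders have not moved, and the arm is clear.

```bash
python3 -c "
from workcell import env
print(env.hand_in())"
```

```text
the job is handed in; nothing more can be done
None
```

The job is handed in, with no verdict returned: the full tin lies flat in the pot with the cover seated level and centred, all three empty tins are in the crate, and the other things on the bench were left where they were.

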